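# Release and slide back a terminal box cover

### The job

Open the longer of the two terminal boxes, by touch alone, without gripping or lifting anything. Press its snap tab fully in, which releases its cover, then push the cover along its runners, off its seat over the terminals, until it lies flat and wholly on the parking ledge. Leave the shorter box closed, with its tab out, and do not disturb the loose parts standing around.

Things in the scene. Friction and masses are not known exactly. Their poses are not given: they have to be found in the camera images.
- unit_long: Longer terminal box (80 mm cover), grey, fixed, 204 x 50 mm. Origin: bench top under the seat's middle; x runs along the runners from tab to ledge (away from the robot), z up. In mm: tab housing x -68.5 to -41.5, top z 34; open seat with terminals x -40 to 40; parking ledge to x 130, then end stop 6 thick, top z 34. Cover rides on runners at z 26 between side guides 43 apart, tops z 32.
- cover_long: Loose white cover of the longer box, plate 80 x 40 x 5 mm, 80 g. Origin: centre of its underside, axes as the box's; closed at x 0, y 0, z 26 mm in the box's frame. A ridge 36 mm wide (y), 5 mm thick stands across it, upright rear face at x 0, top 18 mm over the underside. The tab's hook stands in a window near the rear edge. At x 80 it is wholly off the seat, at 90 it meets the end stop.
- tab_long_top (a point): Centre of the top face of the longer box's snap tab, a black ribbed pad 18 x 22 mm (x, y) in the tab housing at x = -55 mm in the box's frame; its top is at z = 44 mm when out, 36 mm when fully in (2 mm proud of the housing).
- tab_long (a joint): Snap tab of the longer box: 0 = out (hook blocks the cover), 0.008 m = pressed fully in, straight down. It takes about 4 N and stays in where it is left; from 0.005 m the hook is below the cover.
- unit_short: Shorter terminal box (54 mm cover), grey, fixed, 152 x 50 mm. Origin: bench top under the seat's middle; x runs along the runners from tab to ledge (away from the robot), z up. In mm: tab housing x -55.5 to -28.5, top z 34; open seat with terminals x -27 to 27; parking ledge to x 91, then end stop 6 thick, top z 34. Cover rides on runners at z 26 between side guides 43 apart, tops z 32.
- cover_short: Loose white cover of the shorter box, plate 54 x 40 x 5 mm, 80 g. Origin: centre of its underside, axes as the box's; closed at x 0, y 0, z 26 mm in the box's frame. A ridge 36 mm wide (y), 5 mm thick stands across it, upright rear face at x 0, top 18 mm over the underside. The tab's hook stands in a window near the rear edge. It must stay closed.
- tab_short_top (a point): Centre of the top face of the shorter box's snap tab, a black ribbed pad 18 x 22 mm (x, y) in the tab housing at x = -42 mm in the box's frame; its top is at z = 44 mm when out, 36 mm when fully in (2 mm proud of the housing).
- tab_short (a joint): Snap tab of the shorter box: 0 = out (hook blocks the cover), 0.008 m = pressed fully in, straight down. It takes about 4 N and stays in where it is left; from 0.005 m the hook is below the cover.
- ridge_long (a point): Middle of the upright rear face of the ridge on the longer cover, 11.5 mm above the cover's underside (the face to push on, towards the ledge).
- dowel_pin_0: Bystander: plain steel dowel pin standing on end, 10 mm across, 24 mm tall, between the two boxes. Origin: centre of its underside.
- relay_unit: Bystander: dark plug-in relay lying on its side, 22x43x28 mm, in front of the boxes. Origin: centre of its underside.
- pom_insert: Bystander: white plastic nest insert, 30x44x18 mm, in front of the boxes. Origin: centre of its underside.
- connector_c: Bystander: white wire connector housing, 16x43x17 mm, right of the fixtures. Origin: centre of its underside.
- shim_plate: Bystander: aluminium shim plate with a slot, 28x40x8 mm, in front of the boxes. Origin: centre of its underside.
- hex_bolt: Bystander: steel cap screw standing on its head, 16 mm across, 30 mm tall, left of the fixtures. Origin: centre of its underside.
Not all that is in view belongs to the job. Leave any red look-alike of the cover_long alone.

How it is judged:
On the way, in this order (a step that is already met when the one before it is completed fails the run):
1. the longer box's snap tab is pressed in while its cover is still closed (value of joint tab_long above 0.006 m and x of cover_long in the frame of unit_long below 0.006 m), for 0.1 s.
2. the longer box's cover has been pushed wholly onto its ledge (x of cover_long in the frame of unit_long above 0.079 m), for 0.1 s.
At the end, for the whole second after the job is handed in: The longer cover lies at rest and flat on its runners (within 3 mm in height, 0.06 rad), its origin 79 to 95 mm along x in its box's frame and within 5 mm sideways; its tab is still in by 5 mm or more; the shorter box's tab is in by less than 3 mm and its cover within 5 mm of its start (x of cover_long in the frame of unit_long between 0.079 and 0.095 m and y of cover_long in the frame of unit_long between -0.005 and 0.005 m and z of cover_long in the frame of unit_long between 0.023 and 0.029 m and angle between cover_long's own z axis and vertical below 0.06 rad and linear speed of cover_long below 0.01 m/s and value of joint tab_long above 0.005 m and value of joint tab_short below 0.003 m and distance of cover_short from where it was at the start of the episode below 0.005 m); the robot touches nothing.
It fails at once if the longer cover is lifted more than 8 mm off its runners (z of cover_long in the frame of unit_long above 0.034 m).
It fails at once if the longer cover is tipped by more than 0.25 rad (angle between cover_long's own z axis and vertical above 0.25 rad).
It fails at once if the shorter box's tab is pressed by more than 3 mm or its cover moved by more than 5 mm (value of joint tab_short above 0.003 m or distance of cover_short from where it was at the start of the episode above 0.005 m).
It fails at once if a bystander is moved by more than 15 mm or tipped over (distance of any of dowel_pin_0, relay_unit, pom_insert, connector_c, shim_plate, hex_bolt from where it was at the start of the episode above 0.015 m or angle between any of dowel_pin_0, relay_unit, pom_insert, connector_c, shim_plate, hex_bolt's own z axis and vertical above 0.6 rad).
It also fails if it takes over 42 s, if anything falls off the work surface, if the arm or the gripper's body presses on something with over 40 N, if the wrist force passes 120 N, or if a joint passes its speed limit or range.

### The arm

A 6-joint arm with a two-finger parallel gripper is mounted at the origin on a cart in front of the work surface, level with it; the furniture and walls round the work are solid. World frame = base frame: x ahead of the robot, y to its left, z up, the work surface at z = 0. Lengths are in m, angles in rad, forces in N, time in s.
With the tool pointing down it reaches from about 0.425 to 0.925 m from the base axis. Payload 12.5 kg.
Tool frame: the origin (TCP) lies at the very end of the fingers, on their centre line; the grasp point (between the pads) lies behind it (r.grip_depth is the z of the grasp point in the tool frame, in m); z points along the fingers, y is the line along which they close (so a half turn about z gives the same grasp; the last joint's range is limited). The gripper opens to 85 mm and grips with 20 to 120 N. Pads are 22 mm wide; open, the fingers measure 114 mm over their backs; the gripper's body (76 mm by 85 mm) begins 54 mm behind the grasp point. The pads swing forward as they close: fully open they stand 13 mm farther back than shut.
Start: joints at [-1.409, 0.491, 1.559, -0, 1.092, -0.106], TCP at [0.165, -0.603, 0.194] pointing down, gripper open.
Joint ranges: [-3.1, 3.1], [-0.84, 2.19], [0.05, 2.79], [-1.13, 4.28], [0.06, 2.93], [-2.69, 2.69]. Speed limits (rad/s): [2.22, 2.22, 2.79, 3.14, 3.14, 3.14].

### API

Orientations are given as a 3x3 rotation matrix whose columns are the frame's x, y, z axes.
In Python, from cell import r gives the robot as it stands.
- The arm moves only by the shell command python3 -m pendant 'ROWS' [OPENING]. ROWS is JSON, a list of rows, each a list of 2 entries, a list of its own where there are three numbers: the shift along the tool's x, y, z in mm, then the turn about the tool's z in rad. A call has 1 to 5 rows; each row is the pose to reach, as a shift and turn from the pose commanded when the call began, along the tool's axes at that moment; what a row does not reach only later rows make up. A row lasts 1/8 s, in which the tool goes at most 62.5 mm and 10.7 degrees, less where a joint would pass 70% of its speed; a pose out of reach is approached as far as the arm can. A call with a gripper value outside its range is refused whole. OPENING is the gripper's target within -1 to 1 (shut at 1, half-way at 0, fully open at -1), set as the call begins (- or left out, the last holds). The fingers move at their own pace and stop on an object; the grip force is fixed at half the most. Time passes only in rows, so rows that repeat a pose let the fingers close. It gives the time, the measured TCP pose, the force, the opening and the grip force at its end, in the units of the state.
- r.read_state(): the state, without advancing time (a new reading comes with each control period).
- r.snapshot(name): name is "side" or "top" or "wrist"; returns a dict with "img" (420x560x3 uint8, blue, green, red), "fx", "fy", "cx", "cy" (pixels), "origin" and "orientation" of the camera in the world; the wrist camera has in their place "tool_from_camera" (4x4, takes a point from camera to tool coordinates, whose origin is the TCP and whose axes are the flange's). Camera axes: x right, y up, looking along -z (the intrinsics and any distortion apply to the point x, -y, -z); pixel columns grow to the right and rows downward; lengths in m; the calibration is good to about 2 mm. A picture is of the moment at which its call begins: read the wrist's pose just before it. There is no depth.
- r.close_job(): hands the job in; it is judged then, once.
The state is a dict: "time": time; "qpos": joint angles; "joint_velocities": joint speeds; "joint_torque": joint torques, N m; "ee_pos": TCP position; "tool_rot": TCP orientation; "wrist_force": force on the tool from outside, world axes, zero at the start; "torque": the same for the moment, N m; "finger_gap": finger opening in m; "finger_force": force on a finger pad.
Only numpy, scipy, OpenCV 4.12 (cv2) and the standard library are available. Lean on these libraries where they do the work, as an engineer would, in place of code of your own. Each camera call takes 0.05 s, during which the arm holds its last target. There are 200 camera calls.

## Working session

There is one attempt and no reset: what is moved stays moved. The work goes in short steps, Python scripts to look and compute and a shell command to move; the robot and the scene stay as the last step left them, time stands still between calls to the robot, and variables do not carry over. Pictures are saved under pics/ and viewed, at most 10 in all, crops included, and the job is handed in when it is done.

```bash
mkdir -p pics; ls
python3 - <<'E'
from cell import r
import cv2,numpy as np
s=r.read_state();print(s['time'],s['ee_pos'],s['tool_rot'],s['finger_gap'],r.grip_depth)
for n in ("top","side"):
    d=r.snapshot(n);cv2.imwrite(f'pics/{n}.png',d['img'])
    np.save(n+'.npy',d,allow_pickle=True)
    print(n,d['fx'],d['fy'],d['cx'],d['cy'],d['origin'],d['orientation'],d.keys())
E
```

```text
pics
0.0 [ 0.16534234 -0.60244574  0.19321962] [[ 9.64356264e-01  2.64607164e-01 -2.10479513e-04]
 [ 2.64607232e-01 -9.64355630e-01  1.11007489e-03]
 [ 9.07566641e-05 -1.12620207e-03 -9.99999362e-01]] 0.08527674130013439 -0.0187
top 476.99421006310143 476.99421006310143 277.8182083698749 210.90401401696798 [ 0.39337767 -0.03915735  1.19197189] [[-3.26576885e-03  9.92811494e-01 -1.19643938e-01]
 [-9.99994656e-01 -3.25998194e-03  2.44089722e-04]
 [-1.47701994e-04  1.19644095e-01  9.92816835e-01]] dict_keys(['img', 'fx', 'fy', 'cx', 'cy', 'origin', 'orientation'])
side 397.57121200893295 397.57121200893295 275.0468002355296 207.85350275587862 [0.62489891 0.69168344 0.57348065] [[-0.99612232 -0.04122254  0.07772408]
 [ 0.08727702 -0.57439598  0.81391153]
 [ 0.0110929   0.81753897  0.57576643]] dict_keys(['img', 'fx', 'fy', 'cx', 'cy', 'origin', 'orientation'])
```

View pics/top.png

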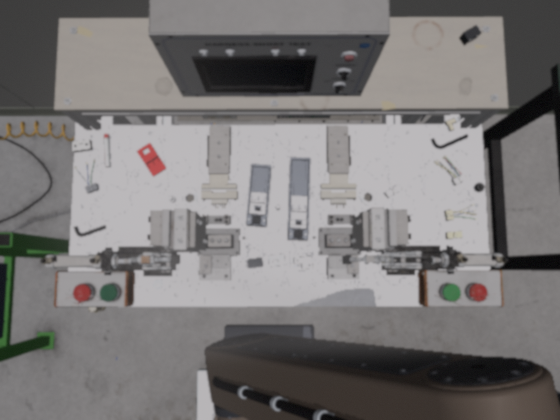

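View pics/side.png

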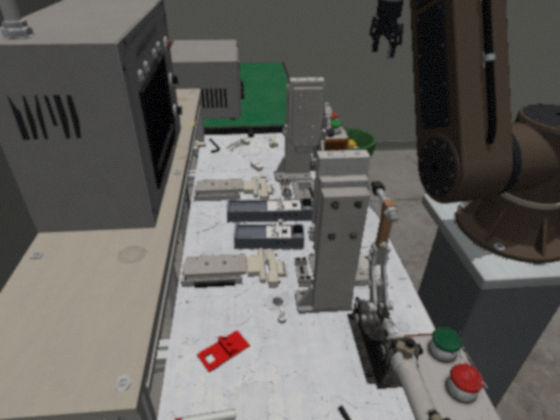

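The top view shows two grey boxes. The longer one is at cols 288–310, rows 158–240, and the shorter one at cols 248–270, rows 165–227. A red look-alike lies at (151,159). Tall towers stand near (180,230) and (385,230). The longer image extent, on the right, fits unit_long. I'll enlarge it to confirm and measure.

```bash
cat > h.py <<'E'
import numpy as np,cv2
def ray(d,u,v):
    c=np.array([(u-d['cx'])/d['fx'],-(v-d['cy'])/d['fy'],-1.]);return d['origin'],d['orientation']@c
def onz(d,u,v,z):
    o,w=ray(d,u,v);return o+w*(z-o[2])/w[2]
def two(d1,p1,d2,p2):
    o1,w1=ray(d1,*p1);o2,w2=ray(d2,*p2)
    t=np.linalg.lstsq(np.c_[w1,-w2],o2-o1,rcond=None)[0]
    a,b=o1+t[0]*w1,o2+t[1]*w2;return (a+b)/2,np.linalg.norm(a-b)
E
python3 - <<'E'
from h import *
d=np.load('top.npy',allow_pickle=True).item();s=np.load('side.npy',allow_pickle=True).item()
im=d['img']
cv2.imwrite('pics/crop.png',cv2.resize(im[145:280,220:340],None,fx=4.4,fy=4.4,interpolation=cv2.INTER_CUBIC))
g=cv2.cvtColor(im,cv2.COLOR_BGR2GRAY)
sub=(g[150:250,240:318]<135).astype(np.uint8)
sub=cv2.morphologyEx(sub,cv2.MORPH_CLOSE,np.ones((9,9)))
for c in cv2.findContours(sub,0,2)[0]:
    if cv2.contourArea(c)<300: continue
    b=cv2.boxPoints(cv2.minAreaRect(c))+[240,150]
    P=np.array([onz(d,u,v,.03)[:2] for u,v in b]);print(b.round(1).tolist(),P.round(3).tolist(),P.mean(0))
# towers: top corners / heights
for n,a,b in (('left tower',(180,212),(342,155)),('right tower',(385,212),(305,80))): print(n,two(d,a,s,b))
for p in ((150,212),(150,250),(410,212),(410,250),(362,260),(320,260),(360,200)): print(p,onz(d,*p,.2).round(3))
E
```

```text
[[248.5, 198.3], [251.6, 164.5], [270.4, 166.2], [267.4, 200.0]] [[0.565, 0.033], [0.65, 0.025], [0.645, -0.021], [0.56, -0.014]] [0.60501885 0.00564809]
[[288.6, 209.0], [290.3, 157.8], [309.2, 158.5], [307.5, 209.6]] [[0.538, -0.066], [0.666, -0.071], [0.665, -0.118], [0.536, -0.112]] [ 0.60133245 -0.09175522]
left tower (array([0.48594655, 0.15139815, 0.28964223]), np.float64(0.030627638949247672))
right tower (array([ 0.48455602, -0.24095307,  0.28373732]), np.float64(0.03150434116644521))
(150, 212) [0.511 0.228 0.2  ]
(150, 250) [0.432 0.226 0.2  ]
(410, 212) [ 0.51  -0.316  0.2  ]
(410, 250) [ 0.43  -0.313  0.2  ]
(362, 260) [ 0.41  -0.213  0.2  ]
(320, 260) [ 0.41  -0.126  0.2  ]
(360, 200) [ 0.535 -0.212  0.2  ]
```

View pics/crop.png

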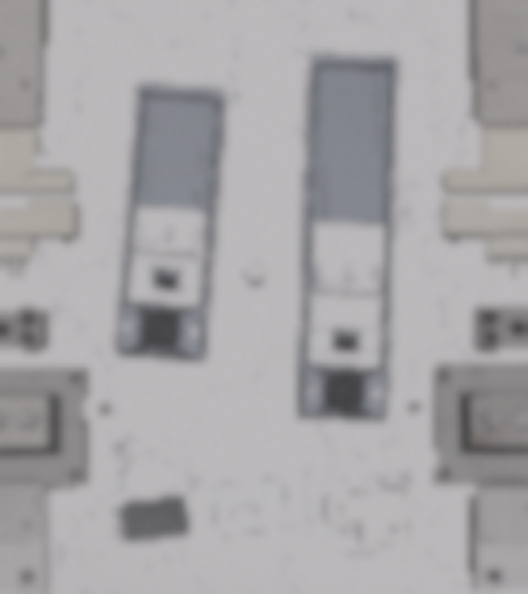

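The crop confirms it. The right box has the long cover with its black tab at crop (345,392), i.e. top px (298.4,234.1). The ridge line is at crop (346,293). The left box is shorter, with its tab at (160,328). Next I compute the box pose and the moves.

Run:
```python
from h import *
from cell import r
d=np.load('top.npy',allow_pickle=True).item()
f=lambda u,v,z:onz(d,220+u/4.4-.4,145+v/4.4-.4,z)
for n,p in dict(BL=(312,62,.034),BR=(396,62,.034),FL=(299,413,.034),FR=(384,416,.034),tab=(345,392,.044),ridge=(346,293,.044)).items(): print(n,f(*p).round(4))
R=r.read_state()
p=R['ee_pos'];T=R['tool_rot']
for w in ([.165,-.603,.46],[.40,-.47,.46],[.5,-.25,.46],[.46,-.085,.46],[.46,-.085,.30]):
    print(w,(T.T@(np.array(w)-p)*1e3).round())
```

```text
BL [ 0.6631 -0.0713  0.034 ]
BR [ 0.663  -0.1186  0.034 ]
FL [ 0.4654 -0.0629  0.034 ]
FR [ 0.4636 -0.1098  0.034 ]
tab [ 0.4762 -0.0879  0.044 ]
ridge [ 0.5309 -0.0889  0.044 ]
[0.165, -0.603, 0.46] [  -0.    0. -267.]
[0.4, -0.47, 0.46] [ 261.  -66. -267.]
[0.5, -0.25, 0.46] [ 416. -252. -266.]
[0.46, -0.085, 0.46] [ 421. -421. -266.]
[0.46, -0.085, 0.3] [ 421. -421. -106.]
```

```bash
python3 -m pendant '[[[0,0,-62],0],[[0,0,-124],0],[[0,0,-186],0],[[0,0,-248],0],[[0,0,-265],0]]' 1
```

```text
time: 0.72
ee_pos: [0.1654, -0.6028, 0.463]
tool_rot: [[0.964, 0.265, 0.001], [0.265, -0.964, -0.006], [-0.001, 0.006, -1.0]]
wrist_force: [0.6, -0.8, -0.3]
finger_gap: 0.0
finger_force: 0.0
```

```bash
python3 -m pendant '[[[52,-13,0],0.06],[[104,-26,0],0.12],[[157,-39,0],0.18],[[209,-53,0],0.25],[[261,-66,0],0.311]]'
python3 -c "
from cell import r;import numpy as np
s=r.read_state();print(s['qpos'])
for w in ([.5,-.25,.46],[.465,-.086,.46],[.465,-.086,.2]): print((s['tool_rot'].T@(np.array(w)-s['ee_pos'])*1e3).round())"
```

```text
time: 1.35
ee_pos: [0.401, -0.4689, 0.4586]
tool_rot: [[0.999, -0.045, -0.0], [-0.045, -0.999, 0.0], [-0.0, -0.0, -1.0]]
wrist_force: [-0.1, -0.9, 0.6]
finger_gap: -0.0001
finger_force: 0.0
[-9.70305107e-01  3.48362965e-01  1.11063936e+00 -4.03286102e-05
  1.68304063e+00  6.45914753e-01]
[  89. -223.   -1.]
[  47. -385.   -1.]
[  47. -385.  259.]
```

```bash
python3 -m pendant '[[[30,-54,0],0],[[50,-108,0],0],[[70,-165,0],0],[[85,-223,0],0],[[75,-275,0],0]]'
python3 -m pendant '[[[-9,-55,0],0],[[-28,-110,0],0],[[-28,-110,60],0],[[-28,-110,120],0],[[-28,-110,180],0]]'
python3 - <<'E'
from cell import r
import cv2,numpy as np
s=r.read_state();print(s['qpos'])
d=r.snapshot('wrist');d['pos'],d['rot']=s['ee_pos'],s['tool_rot'];np.save('w.npy',d,allow_pickle=True)
print(d['tool_from_camera'],d['fx'],d['cx'],d['cy'],d.keys());cv2.imwrite('pics/w.png',d['img'])
E
```

```text
time: 1.98
ee_pos: [0.4871, -0.1964, 0.4578]
tool_rot: [[0.999, -0.042, -0.001], [-0.042, -0.999, 0.001], [-0.001, -0.001, -1.0]]
wrist_force: [1.4, -0.4, -0.2]
finger_gap: 0.0
finger_force: 0.0
time: 2.6
ee_pos: [0.4628, -0.087, 0.2771]
tool_rot: [[0.999, -0.043, 0.001], [-0.043, -0.999, -0.0], [0.001, 0.0, -1.0]]
wrist_force: [0.5, 0.2, -0.2]
finger_gap: 0.0002
finger_force: 0.0
[-3.26209975e-01  1.82790753e-01  1.79953492e+00 -1.06743218e-04
  1.15867935e+00  1.28735176e+00]
[[ 6.35289329e-04  9.62049682e-01  2.72873608e-01  6.93370988e-02]
 [ 9.99999789e-01 -6.49089933e-04 -3.96976115e-05 -8.55155145e-05]
 [ 1.38928437e-04  2.72873576e-01 -9.62049891e-01 -1.80333930e-01]
 [ 0.00000000e+00  0.00000000e+00  0.00000000e+00  1.00000000e+00]] 299.74003598282025 275.93081974760014 209.315078059736 dict_keys(['img', 'fx', 'fy', 'cx', 'cy', 'tool_from_camera', 'pos', 'rot'])
```

View pics/w.png

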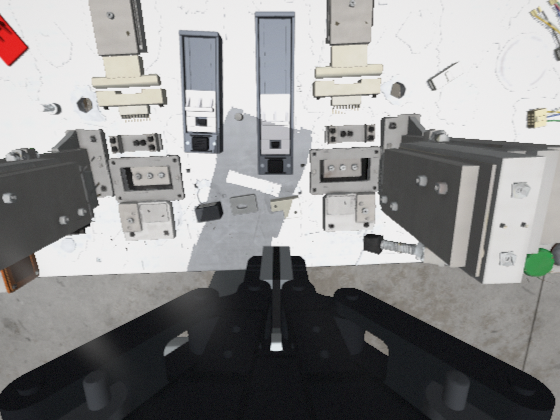

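The wrist view shows the long box at cols 256–296. Its tab is at (275,166) and its far end at row 13. The towers are well to the sides. I'll check the tab point from here.

Run:
```python
from h import *
d=np.load('w.npy',allow_pickle=True).item();M=d['tool_from_camera']
d['origin']=d['rot']@M[:3,3]+d['pos'];d['orientation']=d['rot']@M[:3,:3]
im=d['img'];cv2.imwrite('pics/w2.png',cv2.resize(im[80:185,235:315],None,fx=5.5,fy=5.5,interpolation=cv2.INTER_CUBIC))
for n,p in dict(FL=(259,173,.034),FR=(292,173,.034),BL=(256,13,.034),BR=(296,13,.034)).items(): print(n,onz(d,*p).round(4))
g=cv2.cvtColor(im,cv2.COLOR_BGR2GRAY)[155:177,258:294]
m=(g<45).astype(np.uint8);n,l,st,c=cv2.connectedComponentsWithStats(m)
for i in range(1,n):
    if st[i,4]>20: print(st[i],c[i]+[258,155],onz(d,*(c[i]+[258,155]),.044))
```

```text
FL [ 0.4668 -0.0631  0.034 ]
FR [ 0.4648 -0.1099  0.034 ]
BL [ 0.6658 -0.0708  0.034 ]
BR [ 0.6637 -0.1203  0.034 ]
[ 10   3  17  15 225] [275.07555556 165.11555556] [ 0.47825721 -0.08645921  0.044     ]
```

View pics/w2.png

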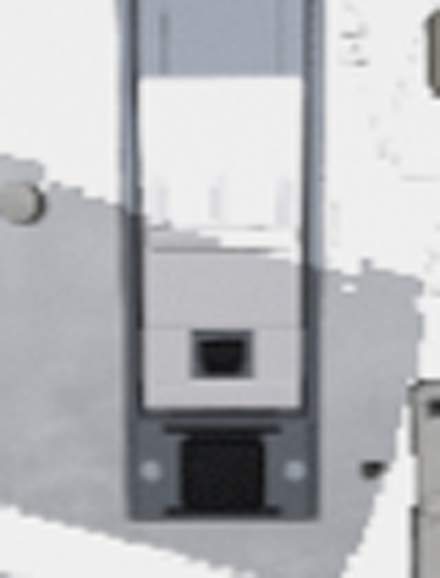

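```bash
python3 -m pendant '[[[14,0,50],0],[[14,0,105],0],[[14,0,160],0],[[14,0,200],0],[[14,0,220],0]]'
python3 -m pendant '[[[0,0,4],0],[[0,0,8],0],[[0,0,12],0],[[0,0,14],0],[[0,0,14],0]]'
```

```text
time: 3.28
ee_pos: [0.4772, -0.0881, 0.0576]
tool_rot: [[0.999, -0.043, -0.002], [-0.043, -0.999, 0.001], [-0.002, -0.001, -1.0]]
wrist_force: [-0.3, -0.5, -0.3]
finger_gap: -0.0002
finger_force: 0.0
time: 3.9
ee_pos: [0.4773, -0.088, 0.045]
tool_rot: [[0.999, -0.043, 0.0], [-0.043, -0.999, -0.0], [0.0, 0.0, -1.0]]
wrist_force: [0.4, -0.6, 0.1]
finger_gap: -0.0001
finger_force: 0.0
```

```bash
python3 -m pendant '[[[0,0,2],0],[[0,0,4],0],[[0,0,6],0],[[0,0,7.5],0],[[0,0,7.5],0]]'; python3 -m pendant '[[[0,0,1],0],[[0,0,1.5],0],[[0,0,1.5],0]]'
```

```text
time: 4.53
ee_pos: [0.4772, -0.088, 0.0371]
tool_rot: [[0.999, -0.043, -0.0], [-0.043, -0.999, -0.0], [-0.0, 0.0, -1.0]]
wrist_force: [0.4, -1.0, -0.5]
finger_gap: 0.0003
finger_force: 0.0
time: 4.9
ee_pos: [0.4772, -0.088, 0.0358]
tool_rot: [[0.999, -0.043, -0.0], [-0.043, -0.999, -0.0], [-0.0, 0.0, -1.0]]
wrist_force: [0.5, -0.3, -0.5]
finger_gap: 0.0004
finger_force: 0.0
```

```bash
python3 -m pendant '[[[0,0,1],0],[[0,0,1],0]]'; python3 -m pendant '[[[0,0,1],0],[[0,0,1],0]]'
python3 - <<'E'
from cell import r
import cv2
d=r.snapshot('side');cv2.imwrite('pics/s2.png',cv2.resize(d['img'][150:260,200:340],None,fx=5,fy=5,interpolation=cv2.INTER_CUBIC))
E
```

```text
time: 5.15
ee_pos: [0.4772, -0.088, 0.0347]
tool_rot: [[0.999, -0.043, -0.0], [-0.043, -0.999, -0.0], [-0.0, 0.0, -1.0]]
wrist_force: [-0.6, 0.5, -0.3]
finger_gap: 0.0001
finger_force: 0.0
time: 5.4
ee_pos: [0.4772, -0.088, 0.0337]
tool_rot: [[0.999, -0.043, -0.0], [-0.043, -0.999, -0.0], [-0.0, 0.0, -1.0]]
wrist_force: [0.5, -0.7, 0.0]
finger_gap: 0.0
finger_force: 0.0
```

View pics/s2.png

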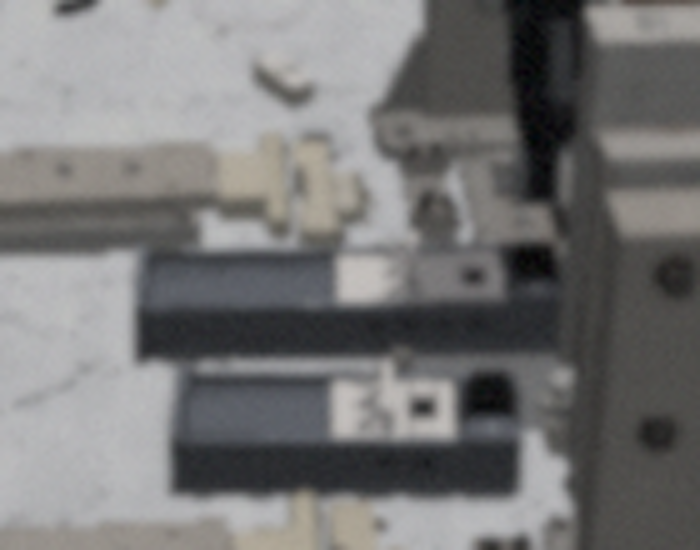

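The side view shows the finger tip ending around crop row 195, above the tab pad at row 250, so there is no contact yet. I'll check by projection.

Run:
```python
from h import *
s=np.load('side.npy',allow_pickle=True).item()
def proj(p):
    c=s['orientation'].T@(np.array(p)-s['origin']);return s['cx']+s['fx']*c[0]/-c[2], s['cy']-s['fy']*c[1]/-c[2]
for n,p in dict(tcp=(.4772,-.088,.0337),tab_out=(.4775,-.087,.044),BLtop=(.6645,-.071,.034),up=(.4772,-.088,.0587)).items():
    u,v=proj(p);print(n,round(u,1),round(v,1),'crop',round((u-200)*5),round((v-150)*5))
from cell import r;print(r.read_state()['finger_gap'],r.read_state()['qpos'])
```

```text
tcp 305.4 202.6 crop 527 263
tab_out 305.6 199.3 crop 528 246
BLtop 227.1 209.8 crop 135 299
up 306.0 193.9 crop 530 219
-0.0002330597683505964 [-3.18593450e-01  5.42061609e-01  2.04967499e+00 -1.44957902e-04
  5.49919762e-01  1.29556073e+00]
```

Run:
```python
from cell import r
import cv2,numpy as np
d=r.snapshot('wrist')['img'];e=r.snapshot('side')['img']
a=cv2.resize(d[60:330,180:380],(444,600),interpolation=cv2.INTER_CUBIC)
b=cv2.resize(e[165:225,285:320],(350,600),interpolation=cv2.INTER_CUBIC)
b=cv2.convertScaleAbs(b,alpha=1.8,beta=20)
cv2.imwrite('pics/w3.png',np.hstack([a,b]))
```

```text
(no output)
```

View pics/w3.png

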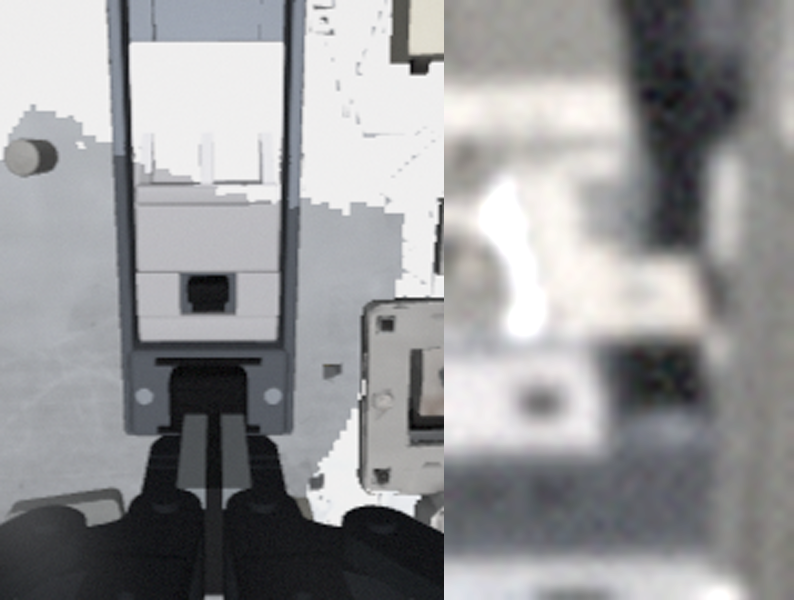

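Ambiguous: the light block between the finger and the tab may be a pad or the background. I'll difference it against the first side image.

Run:
```python
from cell import r
from h import *
s=np.load('side.npy',allow_pickle=True).item();e=r.snapshot('side')['img']
a,b=[cv2.convertScaleAbs(cv2.resize(i[165:225,280:320],(400,600),interpolation=cv2.INTER_CUBIC),alpha=1.5,beta=10) for i in (s['img'],e)]
cv2.imwrite('pics/d.png',np.hstack([a,b]))
g=np.abs(s['img'].astype(int)-e).max(2);print(g[180:206,298:312])
```

```text
[[  6   3   1   6  19  34  54  75  85 109  98  99  98  78]
 [  7   3   4   9  19  41  57  71  94 101 102 112  96  72]
 [  3   1   2   8  26  35  48  58  82  90  91  88  87  67]
 [  2   4   2   4  18  25  34  46  62  79  69  71  75  58]
 [  2   6   2  10  13  25  31  42  62  74  78  70  67  49]
 [  1   2   4  10  17  23  28  42  60  69  77  68  57  46]
 [  3   3   4  11  15  24  35  53  63  70  79  59  54  39]
 [  3   2   4   8  19  26  35  51  65  65  62  57  40  26]
 [  4   3   5   8  18  33  47  61  77  81  61  39  27  14]
 [  2   1   0   5  13  23  43  65  85  77  55  32   9   3]
 [  5   5   2   2   7  16  32  45  54  51  43  23   7   3]
 [  4   2   0   4   4   8   9  17  22  23  22  12  10   8]
 [  1   7   5   4   6   2   5  10  10  13   5   6   5   7]
 [  3   3   3   4   7   4   3   3   5   3   2   2   4   3]
 [  3   6   6   4   5   1   2   7   4   4   3   5   3   1]
 [  6   7   5   7   1   1   2   3   5   5   6   5   3   2]
 [  3   3   6   5   7   6   1   4   4   4   2   3   4   3]
 [ 10   7   7   7   3   6   5   2   2   2   2   5   2   4]
 [ 14  18  15  12  11   7   3   2   8   6   6   4   2   3]
 [ 28  28  22  18  17  13   1   8   6   5   3   9   6   2]
 [ 51  45  31  26  30  11  13   5  14   5  10  12   4   3]
 [ 62  58  38  26  14   9   3  11  11  12   7   7  10   3]
 [ 68  62  45  22  16   8  12  11   8  23  16   5   9  10]
 [ 68  62  45  26  15  13   8  10   9  11   8   5  16  18]
 [ 67  65  49  30  23  19   3   8  12  11   8   7  17  18]
 [ 67  65  51  39  24  19  19  19  21  25  23  20  16  22]]
```

View pics/d.png

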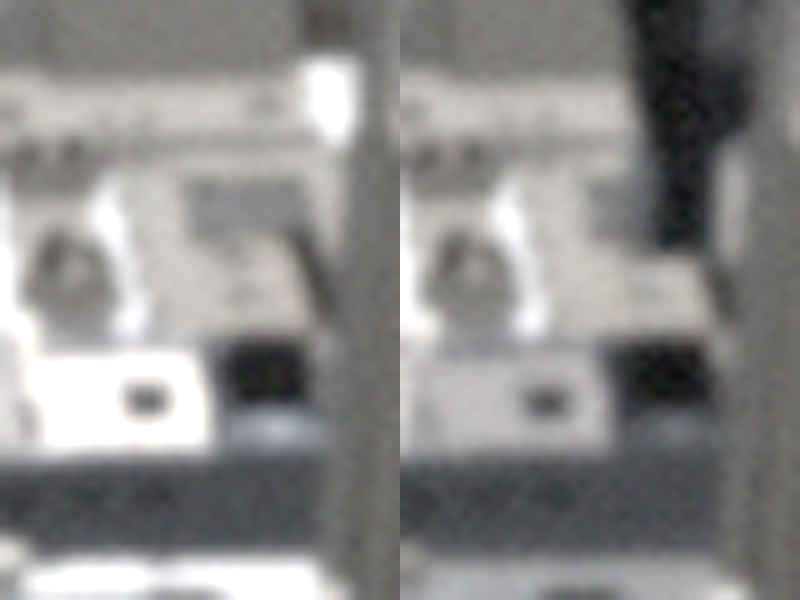

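The tip really is at px (306.5,190.5), about 35 mm above where the reported TCP puts it, and the tab hasn't moved. The wrist view agrees that the fingers are shorter than the stated TCP. x and y line up with the tab. I'll go down by feel and watch the force.

```bash
python3 -m pendant '[[[0,0,4],0],[[0,0,8],0],[[0,0,12],0],[[0,0,15],0],[[0,0,15],0]]'; python3 -m pendant '[[[0,0,1.5],0],[[0,0,3],0],[[0,0,3],0]]';python3 -m pendant '[[[0,0,1.5],0],[[0,0,3],0],[[0,0,3],0]]'
```

```text
time: 6.22
ee_pos: [0.4771, -0.088, 0.0185]
tool_rot: [[0.999, -0.043, -0.0], [-0.043, -0.999, 0.0], [-0.0, -0.0, -1.0]]
wrist_force: [-0.4, -0.4, 0.1]
finger_gap: 0.0002
finger_force: 0.0
time: 6.6
ee_pos: [0.4772, -0.088, 0.0157]
tool_rot: [[0.999, -0.043, 0.0], [-0.043, -0.999, -0.0], [0.0, 0.0, -1.0]]
wrist_force: [-0.3, 0.6, 0.3]
finger_gap: 0.0001
finger_force: 0.0
time: 6.98
ee_pos: [0.4772, -0.088, 0.0127]
tool_rot: [[0.999, -0.043, -0.0], [-0.043, -0.999, -0.0], [-0.0, 0.0, -1.0]]
wrist_force: [0.2, 0.1, 0.7]
finger_gap: -0.0001
finger_force: 0.0
```

```bash
for i in 1 2 3; do python3 -m pendant '[[[0,0,1],0],[[0,0,2],0],[[0,0,2],0]]' | grep -E 'ee_pos|wrist_f'; done
python3 - <<'E'
from h import *
from cell import r
s=np.load('side.npy',allow_pickle=True).item();e=r.snapshot('side')['img']
g=np.abs(s['img'].astype(int)-e).max(2);print(g[186:206,303:312])
E
```

```text
ee_pos: [0.4772, -0.088, 0.0107]
wrist_force: [0.8, 0.6, -0.7]
ee_pos: [0.4772, -0.088, 0.0087]
wrist_force: [-0.0, -1.5, 0.5]
ee_pos: [0.4772, -0.088, 0.0067]
wrist_force: [-0.3, -0.5, 0.7]
[[ 56  74  72  80  71  79  60  72  94]
 [ 49  72  79  73  73  65  60  61  73]
 [ 53  75  91  90  79  67  45  43  62]
 [ 41  70  86  96  97  75  50  28  37]
 [ 38  62  86 111 105  92  66  27  14]
 [ 39  62  86 108 109 108  77  25   4]
 [ 45  66  92 113 116 108  83  36   6]
 [ 36  64  88 107 111 106  87  44   6]
 [ 30  53  81 104 108 114  93  56  17]
 [ 40  59  91 102 105 113  95  66  17]
 [ 56  73  89 100 103 102  96  69  29]
 [ 43  60  78  89  90  90  81  55  21]
 [ 24  28  46  55  61  58  50  25  14]
 [  8  10   3   4   6  10  10   4   5]
 [ 19  27  31  27  29  24  20   9   3]
 [ 14  26  27  29  22  21  20   3   2]
 [  5  12   9  11   3  10   3   6   4]
 [ 11   8  13  12  10  11   5  14  17]
 [ 15   5   2   9  11   7   8  13  25]
 [ 15  19  24  22  21  21  22  22  24]]
```

```bash
for i in 1 2 3; do python3 -m pendant '[[[0,0,1],0],[[0,0,1],0]]' | grep -E 'ee_pos|wrist_f'; done
```

```text
ee_pos: [0.4772, -0.088, 0.0057]
wrist_force: [0.8, 0.1, 0.2]
ee_pos: [0.4772, -0.088, 0.0048]
wrist_force: [-0.4, -0.9, 2.0]
ee_pos: [0.4772, -0.088, 0.0037]
wrist_force: [-0.4, -0.3, 1.7]
```

Contact at reported z ≈ 0.005, so the tip sits about 39 mm above the reported TCP. Pressing on.

```bash
for i in 1 2 3; do python3 -m pendant '[[[0,0,1],0],[[0,0,2],0]]' | grep -E 'ee_pos|wrist_f'; done
```

```text
ee_pos: [0.4772, -0.088, 0.0017]
wrist_force: [-1.4, -0.2, 4.0]
ee_pos: [0.4772, -0.088, -0.0003]
wrist_force: [-1.5, 0.3, 3.3]
ee_pos: [0.477, -0.088, -0.002]
wrist_force: [-6.0, -0.4, 19.8]
```

```bash
python3 -m pendant '[[[0,0,1],0],[[0,0,1],0]]' | grep -E 'ee_pos|wrist_f'
```

```text
ee_pos: [0.477, -0.088, -0.0021]
wrist_force: [-7.3, 0.2, 24.3]
```

The tab bottomed out, with force jumping to 20–24 N after about 8 mm of travel. Now I rise about 3 mm and advance to the ridge.

```bash
python3 -m pendant '[[[0,0,-2],0],[[0,0,-4],0],[[0,0,-4],0]]' | grep -E 'ee_pos|wrist_f'
python3 -m pendant '[[[7,0,0],0],[[14,0,0],0],[[21,0,0],0],[[28,0,0],0],[[33,0,0],0]]' | grep -E 'ee_pos|wrist_f'
```

```text
ee_pos: [0.4773, -0.088, 0.0007]
wrist_force: [0.6, -0.5, 0.2]
ee_pos: [0.5107, -0.0895, 0.0008]
wrist_force: [-0.5, 0.1, 0.2]
```

```bash
for i in 1 2; do python3 -m pendant '[[[2,0,0.5],0],[[4,0,0.8],0],[[6,0,0.8],0],[[8,0,0.8],0]]' | grep -E 'ee_pos|wrist_f'; done
python3 - <<'E'
from cell import r
import cv2
d=r.snapshot('wrist')['img'];cv2.imwrite('pics/w4.png',cv2.resize(d[60:330,180:380],(444,600)))
E
```

```text
ee_pos: [0.5182, -0.0898, -0.0]
wrist_force: [0.2, -0.3, 0.3]
ee_pos: [0.5263, -0.0902, -0.0009]
wrist_force: [0.1, -0.3, 0.0]
```

View pics/w4.png

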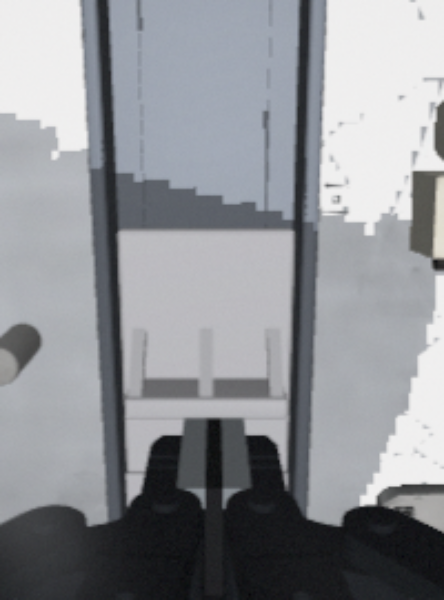

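The fingertips (crop row 418) are right behind the ridge (rows 398–418) and centred. Pushing.

```bash
python3 -m pendant '[[[4,0,0],0],[[8,0,0],0],[[12,0,0],0],[[16,0,0],0],[[20,0,0],0]]' | grep -E 'ee_pos|wrist_f'; python3 -m pendant '[[[5,0,0],0],[[10,0,0],0],[[15,0,0],0],[[20,0,0],0],[[25,0,0],0]]' | grep -E 'ee_pos|wrist_f'; python3 -m pendant '[[[5,0,0],0],[[10,0,0],0],[[15,0,0],0],[[20,0,0],0],[[25,0,0],0]]' | grep -E 'ee_pos|wrist_f'
python3 - <<'E'
from cell import r
import cv2
d=r.snapshot('wrist')['img'];cv2.imwrite('pics/w5.png',cv2.resize(d[60:330,180:380],(444,600)))
E
```

```text
ee_pos: [0.5464, -0.091, -0.0008]
wrist_force: [0.2, 1.2, -0.4]
ee_pos: [0.5714, -0.0921, -0.0008]
wrist_force: [-1.3, -0.9, 0.7]
ee_pos: [0.5964, -0.0932, -0.0008]
wrist_force: [-0.5, -0.6, 0.9]
```

View pics/w5.png

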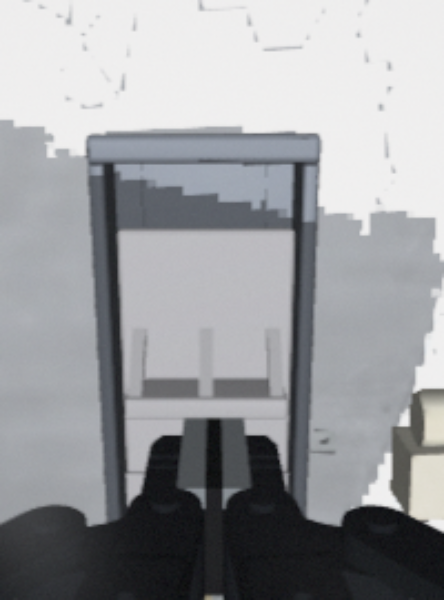

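The cover follows straight, with a gap to the end stop (rows 165–228) of about 15 mm, which puts the cover at about x 75. I'll go on in small steps until I feel the stop.

```bash
python3 -m pendant '[[[3,0,0],0],[[6,0,0],0],[[9,0,0],0]]' | grep -E 'ee_pos|wrist_f'; for i in 1 2 3 ; do python3 -m pendant '[[[1,0,0],0],[[1,0,0],0]]' | grep -E 'ee_pos|wrist_f'; done
```

```text
ee_pos: [0.6053, -0.0936, -0.0008]
wrist_force: [-0.5, -0.4, -0.1]
ee_pos: [0.6062, -0.0936, -0.0008]
wrist_force: [-0.3, -0.3, 0.8]
ee_pos: [0.6071, -0.0936, -0.0008]
wrist_force: [-1.0, 0.2, 0.1]
ee_pos: [0.6082, -0.0937, -0.0008]
wrist_force: [-1.1, 1.3, -0.5]
```

```bash
for i in 1 2 3 4 ; do python3 -m pendant '[[[1,0,0],0],[[1,0,0],0]]' | grep -E 'ee_pos|wrist_f'; done
```

```text
ee_pos: [0.6092, -0.0938, -0.0008]
wrist_force: [-0.3, -0.1, -0.2]
ee_pos: [0.6102, -0.0938, -0.0008]
wrist_force: [-0.5, 0.5, 0.0]
ee_pos: [0.6107, -0.0938, -0.0009]
wrist_force: [-3.6, -0.9, 1.4]
ee_pos: [0.6107, -0.0938, -0.0009]
wrist_force: [-8.3, -0.3, 4.6]
```

The stop was felt at 8 N, so the cover is at x ≈ 90. Backing off and rising.

```bash
python3 -m pendant '[[[-4,0,0],0],[[-10,0,0],0],[[-14,0,-20],0],[[-14,0,-60],0],[[-14,0,-110],0]]'
python3 -m pendant '[[[-50,0,-40],0],[[-100,0,-60],0],[[-100,0,-60],0],[[-100,0,-60],0]]'
python3 - <<'E'
from h import *
from cell import r
s=r.read_state();d=r.snapshot('wrist');M=d['tool_from_camera']
d['origin']=s['tool_rot']@M[:3,3]+s['ee_pos'];d['orientation']=s['tool_rot']@M[:3,:3]
d0=np.load('top.npy',allow_pickle=True).item();d1=r.snapshot('top')
for n,q,base in(('wrist',d,None),):
    # white cover along box centre line: sample grey values by projecting box-frame points
    a=-.043;o=np.array([.4775+.055,-.0895])
    g=cv2.cvtColor(q['img'],cv2.COLOR_BGR2GRAY)
    for bx in range(-70,140,5):
        p=np.r_[o+bx*1e-3*np.array([np.cos(a),np.sin(a)])+.013*np.array([-np.sin(a),np.cos(a)]),.031]
        c=q['orientation'].T@(p-q['origin']);u,v=q['cx']+q['fx']*c[0]/-c[2],q['cy']-q['fy']*c[1]/-c[2]
        if 0<u<559 and 0<v<419: print(bx,g[int(round(v)),int(round(u))],end='; ')
print(s['wrist_force'],s['time'])
E
```

```text
time: 16.62
ee_pos: [0.5977, -0.0932, 0.1112]
tool_rot: [[0.999, -0.043, -0.0], [-0.043, -0.999, 0.0], [-0.0, -0.0, -1.0]]
wrist_force: [0.3, -0.5, -0.6]
finger_gap: -0.0001
finger_force: 0.0
time: 17.12
ee_pos: [0.4988, -0.0891, 0.1703]
tool_rot: [[0.999, -0.043, 0.002], [-0.043, -0.999, -0.001], [0.002, 0.001, -1.0]]
wrist_force: [0.2, 0.2, -0.6]
finger_gap: -0.0
finger_force: 0.0
-70 118; -65 89; -60 94; -55 91; -50 96; -45 52; -40 51; -35 82; -30 84; -25 88; -20 89; -15 91; -10 94; -5 95; 0 94; 5 97; 10 96; 15 82; 20 85; 25 87; 30 88; 35 86; 40 161; 45 167; 50 228; 55 238; 60 239; 65 239; 70 233; 75 239; 80 238; 85 238; 90 120; 95 237; 100 237; 105 237; 110 238; 115 237; 120 235; 125 236; 130 91; 135 131; [ 0.17997478  0.23573377 -0.59289461] 17.125
```

The cover spans x ≈ 48–130 with its ridge at 90, so it is against the stop and the arm is clear.

```bash
python3 -c "
from cell import r
print(r.close_job())"
```

```text
the job is handed in; nothing more can be done
None
```

I pressed the longer box's tab fully in, pushed its cover about 90 mm onto the ledge until it met the end stop, and handed the job in at about 17 s. I steered clear of the shorter box and the loose parts but did not measure them again, and the hand-in gave no verdict.

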